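# Pump the lathe's hand oiler until its indicator pin is out

### The arm

A 7-joint arm with a two-finger parallel gripper is mounted at the origin on the work surface. World frame = base frame: x ahead of the robot, y to its left, z up, the work surface at z = 0. Lengths are in m, angles in rad, forces in N, time in s.
With the tool pointing down it reaches from about 0.35 to 0.9 m from the base axis. Payload 8.1 kg.
Tool frame: the origin (TCP) lies at the very end of the fingers, on their centre line; the grasp point (between the pads) lies 19 mm behind it; z points along the fingers, y is the line along which they close (so a half turn about z gives the same grasp; the last joint's range is limited). The gripper opens to 92 mm and grips with 3 to 60 N. Pads are 19 mm wide; open, the fingers measure 130 mm over their backs; the gripper's body (75 mm by 190 mm) begins 47 mm behind the grasp point.
Start: joints at [1.152, 0.434, 0.025, 1.573, -0.012, 1.134, -0.075], TCP at [0.194, -0.594, 0.205] pointing down, gripper open.
Joint ranges: [-2.62, 2.62], [-0.44, 2.09], [-1.27, 1.32], [0.08, 2.57], [-1.32, 4.46], [0.12, 2], [-2.74, 2.74]. Speed limits (rad/s): [2.22, 2.22, 3.01, 3.01, 3.14, 3.14, 3.14].

### API

Orientations are given as a rotation vector (axis times angle).
In Python, from cell import arm gives the robot as it stands.
- The arm moves only by the tool drive_tool, never from a script. Its argument "targets" is a list of rows, each a list of 7 numbers: the turn, a rotation vector about the world's x, y, z in units of 5 degrees (1.0 is 5 degrees), then the shift along the world's x, y, z in units of 40 mm (1.0 is 40 mm), then the opening, from 0 (shut) to 1 (fully open). In form: [[wx, wy, wz, dx, dy, dz, fingers], ...]. A call has 1 to 5 rows; each row is the pose to reach, as a shift and turn from the pose commanded when the call began; what a row does not reach only later rows make up. A row lasts 1/10 s, in which the tool goes at most 50 mm and 8.59 degrees, less where a joint would pass 70% of its speed; a pose out of reach is approached as far as the arm can. A call with a gripper value outside its range is refused whole. The fingers move at their own pace and stop on an object; "force" is the grip in N (left out, the last holds). Time passes only in rows, so rows that repeat a pose let the fingers close. It gives the time, the measured TCP pose, the force, the opening and the grip force at its end, in the units of the state.
- arm.observe(): the state, without advancing time (a new reading comes with each control period).
- arm.get_image(name): name is "side" or "top"; returns a dict with "pixels" (384x512x3 uint8, red, green, blue), "intrinsics" (3x3 intrinsics, pixels), "k1" (the pictures are not rectified: a ray, as slopes to the right and down, at radius r is drawn at 1 + k1 r^2 times it, then the intrinsics apply), "rvec" (rotation vector, rad) and "tvec" (3), from world to camera coordinates, as OpenCV has them. Camera axes: x right, y down, z forward; pixel columns grow to the right and rows downward; lengths in m; the calibration is good to about 2 mm. A picture is of the moment at which its call begins. There is no depth.
- arm.sign_off(): hands the job in; it is judged then, once.
The state is a dict: "clock": time; "joints": joint angles; "dq": joint speeds; "joint_efforts": joint torques, N m; "position": TCP position; "ee_rot": TCP orientation; "force": force on the tool from outside, world axes, zero at the start; "ft_torque": the same for the moment, N m; "width": opening from 0.0 (shut) to 1.0 (fully open); "gripper_force": force on a finger pad.
Only numpy, scipy, OpenCV 4.12 (cv2) and the standard library are available. Lean on these libraries where they do the work, as an engineer would, in place of code of your own. Each camera call takes 0.05 s, during which the arm holds its last target. There are 200 camera calls.

### The job

Charge the spinning lathe's oil line: pump the black spring knob of the green hand oiler, pressing it right down with the fingertips and letting it come right back up, again and again, until the red indicator pin on the metering block stands fully out with the white of its foot showing. Only push on the knob, never pull it up, keep off the pin, and leave the oil bottle, mouthpiece, ferrule and burnisher where they lie. Finish with the knob back up and the hand clear.

Things in the scene. Friction and masses are not known exactly. Their poses are not given: they have to be found in the camera images.
- pump: Hand oiler, fixed; origin on the bench under the knob's axis, z up. Steel base plate 130 (x) by 250 (y) by 10 mm, centred at y = -55 mm. About the origin: green barrel, diameter 104 mm, 116 mm high, steel neck to 145 mm, then the black knob on its rod. At y = -130 mm: aluminium metering block 55 by 62 mm, top at 70 mm, with a brass gland to 80 mm, from which the red pin rises.
- knob_top (a point): Centre of the flat top of the black mushroom knob (48 mm in diameter, 22 mm thick); 205 mm above the bench with the knob up; it moves with the knob.
- plunger (a joint): Depth in m to which the knob is pressed straight down: about 0 when up (it comes to rest within 2 mm of this), 0.024 at its bottom stop. A spring brings it back up by itself in about half a second; pressing takes about 4 N at the top and 15 N at the bottom. It could be pulled up some 8 mm above rest, which must not be done.
- pin (a joint): Rise in m of the red pin (14 mm thick): starts between 0 and 0.009, fully out at its stop at 0.026. Each full stroke of the knob lifts it 5 to 8 mm, at the end of the knob's way up; strokes under 16 mm do nothing, each mm beyond that lifts it about 1 mm. It stays where it got to; strokes after its stop do no harm. Red for 20 mm below its tip, white below that: 10 mm of white shows at the stop.
- pin_tip (a point): Centre of the top of the red pin: 84 mm above the bench when fully in, 110 mm when fully out.
- oil_bottle_mid (a point): Centre of a loose amber oil bottle with a red cap and paper label, upright, 56 mm in diameter, 125 mm high. Leave alone.
- mouthpiece_mid (a point): Centre of a loose brass mouthpiece blank standing on its wide rim, 34 mm in diameter at the foot, 85 mm high. Leave alone.
- ferrule_mid (a point): Centre of a loose brass ferrule (ring), 48 mm in outer diameter, 35 mm high, standing on the bench. Leave alone.
- burnisher_mid (a point): Point on a loose burnisher lying on the bench near its brass collar: light wooden handle 110 mm long, 26 mm wide, 24 mm high towards its -x, steel blade 110 mm long towards its +x. Leave alone.

How it is judged:
By the outcome, as a careful person would: the job done as asked, in the order asked, and still so for the second after the job is handed in, with the robot touching nothing.
It also fails if it takes over 45 s, if anything falls off the work surface, if the arm or the gripper's body presses on something with over 40 N, if the wrist force passes 120 N, or if a joint passes its speed limit or range.

## Working session

There is one attempt and no reset: what is moved stays moved. The work goes in short steps, Python scripts to look and compute and a tool call to move; the robot and the scene stay as the last step left them, time stands still between calls to the robot, and variables do not carry over. Pictures are saved under pics/ and viewed, at most 10 in all, crops included, and the job is handed in when it is done.

Besides the shell and the picture viewer there is one more tool, called after "Call:" in YAML: its name, and indented under it one key for each argument. drive_tool: Moves the arm, as the interface text tells. Its arguments: {"type":"object","properties":{"targets":{"type":"array"},"force":{"type":"number"}},"required":["targets"]}

```bash
mkdir -p pics; cat > h.py <<'E'
import numpy as np, cv2
from cell import arm
def cam(n):
    d=arm.get_image(n); d['R']=cv2.Rodrigues(np.array(d['rvec'],float))[0]; d['t']=np.array(d['tvec'],float).ravel(); d['K']=np.array(d['intrinsics'],float); return d
def ray(d,u,v):
    K=d['K']; xd=np.array([(u-K[0,2])/K[0,0],(v-K[1,2])/K[1,1]]); x=xd.copy()
    for _ in range(30): x=xd/(1+d['k1']*(x@x))
    return -d['R'].T@d['t'], d['R'].T@np.array([x[0],x[1],1])
def onz(d,u,v,z):
    o,r=ray(d,u,v); return o+r*(z-o[2])/r[2]
def proj(d,p):
    c=d['R']@np.array(p)+d['t']; x=c[:2]/c[2]; x=x*(1+d['k1']*(x@x)); return d['K'][:2,:2]@x+d['K'][:2,2]
def save(d,n,crop=None,s=1):
    im=d['pixels'][:,:,::-1]
    if crop: a,b,c,e=crop; im=im[b:e,a:c]
    cv2.imwrite('pics/'+n,cv2.resize(im,None,fx=s,fy=s,interpolation=cv2.INTER_CUBIC))
E
python3 - <<'E'
from h import *
a=cam('top');b=cam('side');
im=np.hstack([a['pixels'],b['pixels']])[:,:,::-1]
save(a,'top0.png',s=1.5);save(b,'side0.png',s=1.5)
for d in(a,b):print(-d['R'].T@d['t'],d['R'][2],d['K'][0,0])
print(arm.observe())
E
```

```text
[0.50488274 0.04670484 0.96919395] [ 0.05582115 -0.00689947 -0.99841695] 372.6843498560722
[ 0.52022514 -0.61896865  0.64467402] [ 0.01900693  0.80010831 -0.59955436] 383.132223187043
{'clock': 0.1, 'joints': array([ 1.15240809,  0.4351287 ,  0.02499948,  1.57398911, -0.01160598,
        1.13399999, -0.07509317]), 'dq': array([ 5.22327891e-04, -7.39620408e-04, -4.35923098e-05, -2.45062065e-03,
        5.39820501e-05,  1.22522889e-03, -1.21447268e-03]), 'joint_efforts': array([ 2.00437629e-03, -6.69134688e+01,  9.87677090e-01, -3.15147185e+01,
       -6.05382049e-02,  3.74291965e-02,  2.36664960e-05]), 'position': array([ 0.19388985, -0.59366035,  0.20394563]), 'ee_rot': array([-3.10121547e+00, -4.93633292e-01,  5.42192394e-04]), 'force': array([-0.56837742,  0.12739032,  0.48670248]), 'ft_torque': array([ 0.01359673,  0.02652888, -0.02507641]), 'gripper_force': 0.0, 'width': 1.0008165135377416}
```

View pics/top0.png

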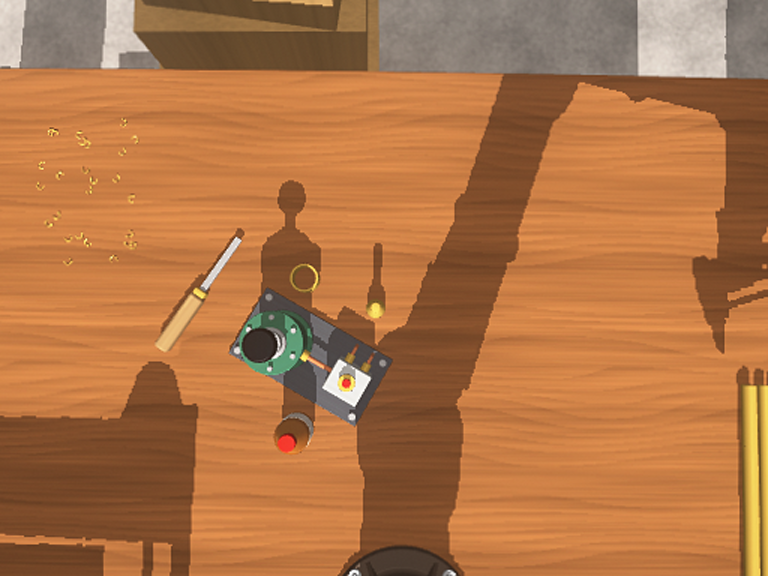

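View pics/side0.png

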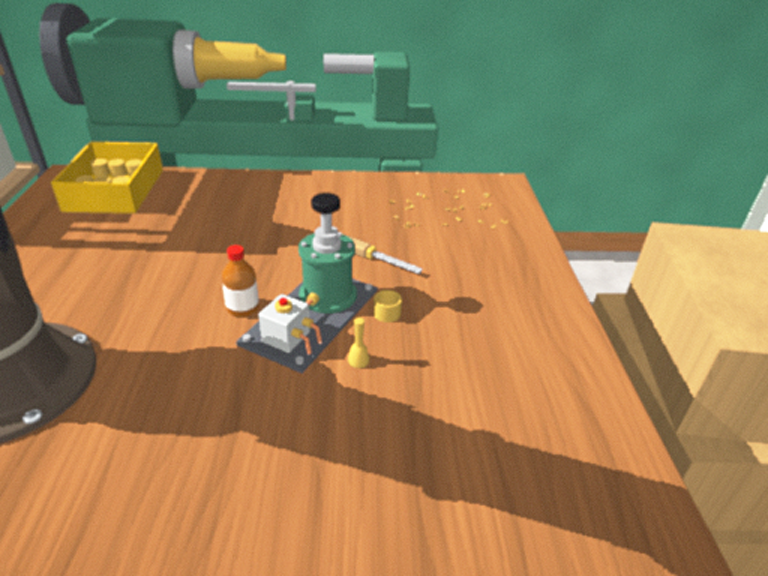

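The top view shows the knob at about (174,230) in raw pixels, with the pin at (231,255). In the side view the knob is at about (217,135) and the pin at (189,201). Next I measure both by colour mask.

```bash
cat >> h.py <<'E'
def blob(m,near):
    n,l,s,c=cv2.connectedComponentsWithStats(m.astype(np.uint8)); k=[i for i in range(1,n) if s[i,4]>8]
    i=min(k,key=lambda i:np.hypot(*(c[i]-near))); return c[i],s[i]
def tri(a,pa,b,pb):
    (o1,r1),(o2,r2)=ray(a,*pa),ray(b,*pb); s=np.linalg.lstsq(np.c_[r1,-r2],o2-o1,rcond=None)[0]
    return (o1+r1*s[0]+o2+r2*s[1])/2, np.linalg.norm(o1+r1*s[0]-o2-r2*s[1])
E
python3 - <<'E'
from h import *
a=cam('top');b=cam('side')
dark=lambda d:d['pixels'].max(2)<38
red=lambda d:(d['pixels'][...,0]>150)&(d['pixels'][...,1]<60)&(d['pixels'][...,2]<60)
for nm,f,na,nb,z in(('knob',dark,(174,230),(217,135),.205),('pin',red,(231,255),(189,201),.088),('cap',red,(191,295),(157,168),.12)):
    ca,sa=blob(f(a),na);cb,sb=blob(f(b),nb)
    print(nm,ca,sa,cb,sb,onz(a,*ca,z),onz(b,*cb,z),tri(a,ca,b,cb))
E
```

```text
Traceback (most recent call last):
  File "h.py", line 19, in blob
    i=min(k,key=lambda i:np.hypot(*(c[i]-near))); return c[i],s[i]
ValueError: min() iterable argument is empty
```

```bash
python3 - <<'E'
from h import *
a=cam('top');b=cam('side')
print(a['pixels'][230,165:185].tolist(),b['pixels'][130:142,217].tolist(),a['pixels'][255,231],b['pixels'][201,189])
dark=lambda d:d['pixels'].max(2)<50
red=lambda d:(d['pixels'][...,0]>130)&(d['pixels'][...,1]<75)&(d['pixels'][...,2]<75)
for nm,f,na,nb,z in(('knob',dark,(174,230),(217,135),.205),('pin',red,(231,255),(189,201),.088),('cap',red,(191,295),(157,168),.12)):
  try:
    ca,sa=blob(f(a),na);cb,sb=blob(f(b),nb)
    print(nm,ca,sa,cb,sb,onz(a,*ca,z),onz(b,*cb,z),tri(a,ca,b,cb))
  except Exception as e:print(nm,e)
E
```

```text
[[58, 47, 41], [60, 47, 42], [58, 46, 40], [58, 48, 42], [59, 48, 42], [58, 48, 41], [58, 47, 42], [58, 48, 43], [59, 48, 42], [59, 48, 43], [59, 49, 44], [58, 48, 43], [57, 48, 42], [57, 49, 43], [59, 50, 44], [57, 49, 44], [60, 51, 47], [52, 41, 36], [45, 36, 30], [41, 32, 25]] [[38, 36, 43], [40, 42, 46], [45, 45, 49], [41, 40, 38], [44, 45, 41], [44, 47, 50], [47, 48, 49], [46, 45, 47], [40, 34, 37], [22, 28, 25], [31, 23, 29], [32, 34, 33]] [246  60  51] [233  34  28]
knob [178.72131148 225.78688525] [166 219  19  21  61] [217.61842105 135.26315789] [209 130  17  12 152] [0.47614757 0.19325728 0.205     ] [0.47130858 0.19288493 0.205     ] (array([0.47371716, 0.19319781, 0.20481855]), np.float64(0.004848719567562452))
pin [230.39130435 255.04347826] [228 253   6   5  23] [188.5        200.71428571] [187 199   4   4  14] [0.40454198 0.09314273 0.088     ] [0.40627353 0.08829086 0.088     ] (array([0.40476946, 0.09339909, 0.08401387]), np.float64(0.0013577364444115703))
cap [190.55238095 295.01904762] [185 290  12  11 105] [156.75728155 168.15533981] [151 163  12  11 103] [0.31795412 0.17992012 0.12      ] [0.3208219  0.17552807 0.12      ] (array([0.31842403, 0.1805107 , 0.11684755]), np.float64(0.0022887281353547507))
```

```bash
python3 - <<'E'
from h import *
a=cam('top');b=cam('side')
m=lambda d,lo,hi:(d['pixels'][...,0]>=lo)&(d['pixels'][...,0]<hi)&(d['pixels'].max(2)<70)
ka=m(a,53,66)[210:250,155:195]; c,s=blob(ka,(19,20)); pa=c+(155,210); print(pa,s)
kb=m(b,37,60)[120:150,200:240]; c,s=blob(kb,(17,14)); pb=c+(200,120); print(pb,s)
print(onz(a,*pa,.205),onz(b,*pb,.205),tri(a,pa,b,pb))
E
```

```text
[171.55076923 230.53230769] [  6  11  21  21 325]
[215.90566038 133.91509434] [  9  10  16  11 106]
[0.46634204 0.20770098 0.205     ] [0.46689399 0.19940924 0.205     ] (array([0.46618655, 0.20876261, 0.19997669]), np.float64(0.00019562895609824172))
```

Call:
drive_tool:
  targets:
    - [0, 0, 0, 0.7, 0.9, 0.4, 0]
    - [0, 0, 0, 1.5, 1.9, 0.8, 0]
    - [0, 0, 0, 2.4, 2.9, 1.2, 0]
    - [0, 0, 0, 3.3, 3.9, 1.5, 0]
    - [0, 0, 0, 4.1, 4.9, 1.5, 0]
  force: 10

```text
clock: 0.9
position: [0.3496, -0.4095, 0.2655]
ee_rot: [3.1, 0.493, 0.003]
force: [1.2, 0.3, 0.2]
width: 0.617
gripper_force: 0.0
```

Call:
drive_tool:
  targets:
    - [0, 0, 0, 0.6, 1.0, 0, 0]
    - [0, 0, 0, 1.1, 2.0, 0, 0]
    - [0, 0, 0, 1.6, 3.0, 0, 0]
    - [0, 0, 0, 2.1, 4.1, 0, 0]
    - [0, 0, 0, 2.5, 5.2, 0, 0]

```text
clock: 1.4
position: [0.4489, -0.2005, 0.2641]
ee_rot: [3.102, 0.494, 0.001]
force: [1.9, 0.7, -0.0]
width: 0.177
gripper_force: 0.0
```

Call:
drive_tool:
  targets:
    - [0, 0, 0, 0, 1.1, 0, 0]
    - [0, 0, 0, 0, 2.2, 0, 0]
    - [0, 0, 0, 0.1, 3.3, 0, 0]
    - [0, 0, 0, 0.1, 4.4, 0, 0]
    - [0, 0, 0, 0.1, 5.5, 0, 0]

```text
clock: 1.9
position: [0.4518, 0.0194, 0.2641]
ee_rot: [3.102, 0.494, 0.001]
force: [0.2, -0.1, 0.7]
width: 0.002
gripper_force: 0.0
```

Call:
drive_tool:
  targets:
    - [0, 0, 0, 0, 1.1, 0, 0]
    - [0, 0, 0, 0, 2.1, 0, 0]
    - [0, 0, 0, 0.1, 3.1, 0, 0]
    - [0, 0, 0, 0.1, 3.9, 0, 0]
    - [0, 0, 0, 0.1, 4.4, 0, 0]

```text
clock: 2.4
position: [0.4556, 0.1966, 0.264]
ee_rot: [-3.101, -0.498, -0.001]
force: [0.6, 0.5, -1.0]
width: 0.006
gripper_force: 0.0
```

Call:
drive_tool:
  targets:
    - [0, 0, 0, 0, 0, 0, 0]
    - [0, 0, 0, 0, 0, 0, 0]

```text
clock: 2.6
position: [0.456, 0.1934, 0.2637]
ee_rot: [3.102, 0.495, -0.0]
force: [0.3, 0.1, 0.1]
width: 0.007
gripper_force: 0.0
```

```bash
python3 - <<'E'
from h import *
a=cam('top');b=cam('side')
im=np.hstack([cv2.resize(d['pixels'][y:y+140,x:x+140],(400,400),interpolation=2) for d,x,y in((a,110,160),(b,145,90))])
cv2.imwrite('pics/over.png',im[...,::-1]); o=arm.observe(); print(o['clock'],o['position'],o['joints'])
E
```

```text
2.7 [0.45626858 0.19234758 0.26375664] [-0.07569939  0.22251367 -0.51971494  1.75734631  0.11889932  1.19323573
 -1.88543547]
```

View pics/over.png

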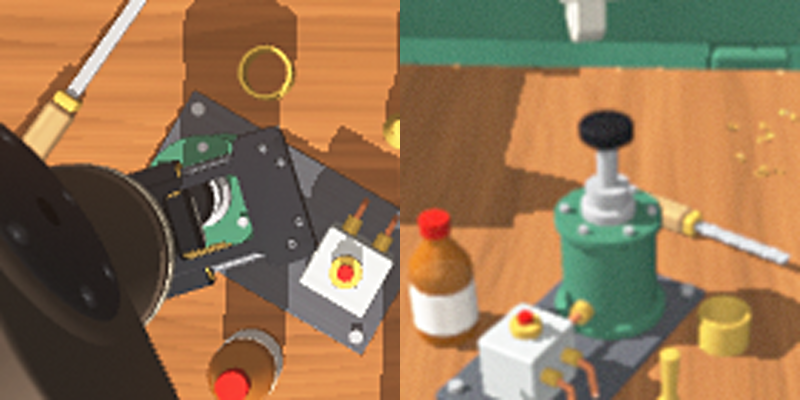

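The top crop shows the gripper over the knob. In the side crop the knob is at (605,130), with the fingertips about 1 to 2 cm short of it in x, which matches the state readout. I'll centre the tool and come down.

Call:
drive_tool:
  targets:
    - [0, 0, 0, 0.2, 0.3, -0.2, 0]
    - [0, 0, 0, 0.25, 0.4, -0.5, 0]
    - [0, 0, 0, 0.25, 0.4, -0.9, 0]
    - [0, 0, 0, 0.25, 0.4, -1.2, 0]
    - [0, 0, 0, 0.25, 0.4, -1.2, 0]

```text
clock: 3.2
position: [0.465, 0.2088, 0.2136]
ee_rot: [3.102, 0.493, -0.006]
force: [-0.4, -0.2, 0.0]
width: 0.005
gripper_force: 0.0
```

```bash
python3 - <<'E'
from h import *
b=cam('side')
im=cv2.resize(b['pixels'][90:230,145:285],(560,560),interpolation=2)
cv2.imwrite('pics/over2.png',im[...,::-1]); o=arm.observe(); print(o['clock'],o['position'],o['force'])
E
```

```text
3.25 [0.46553394 0.20920837 0.21475597] [-0.2862957   0.87725903  0.70521539]
```

View pics/over2.png

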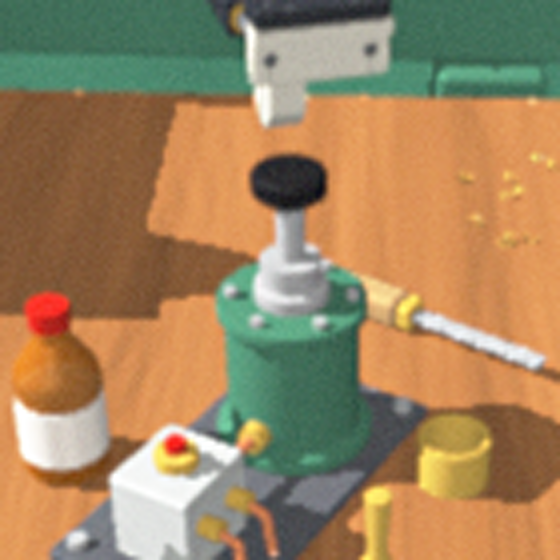

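The side crop shows the fingertips at raw pixel (215,120) and the knob top at (216,134), a bigger gap than I expected. I'll check this by projecting the TCP into the image.

```bash
python3 - <<'E'
from h import *
b=cam('side');a=cam('top');o=arm.observe();p=o['position']
print(p,proj(b,p),proj(b,[.466,.208,.205]),proj(a,p),proj(a,[.466,.208,.205]))
for q in((215,119),(209,135),(226,135),(216,130)): print(onz(b,*q,.2148),onz(b,*q,.205))
print(proj(b,[.4048,.0934,.088]),proj(a,[.4048,.0934,.088]))
E
```

```text
[0.46628005 0.20976657 0.21611328] [215.77610551 127.69615285] [215.72414318 132.20145738] [169.35446733 230.81994153] [171.40080586 230.69898676]
[0.4616969 0.2587552 0.2148   ] [0.46036261 0.27876501 0.205     ]
[0.45236739 0.17527103 0.2148    ] [0.45082041 0.19337761 0.205     ]
[0.49180657 0.17681735 0.2148    ] [0.4911587  0.19495918 0.205     ]
[0.46727287 0.20059092 0.2148    ] [0.4660657  0.21927472 0.205     ]
[188.11241667 199.36402675] [230.28305414 254.93173985]
```

```bash
python3 - <<'E'
from h import *
a=cam('top');b=cam('side')
im=np.hstack([cv2.resize(d['pixels'][y:y+60,x:x+60],(400,400),interpolation=0) for d,x,y in((a,140,200),(b,185,90))])
cv2.imwrite('pics/over3.png',im[...,::-1]); print(arm.observe()['position'])
E
```

```text
[0.4664595  0.20989214 0.21647046]
```

View pics/over3.png

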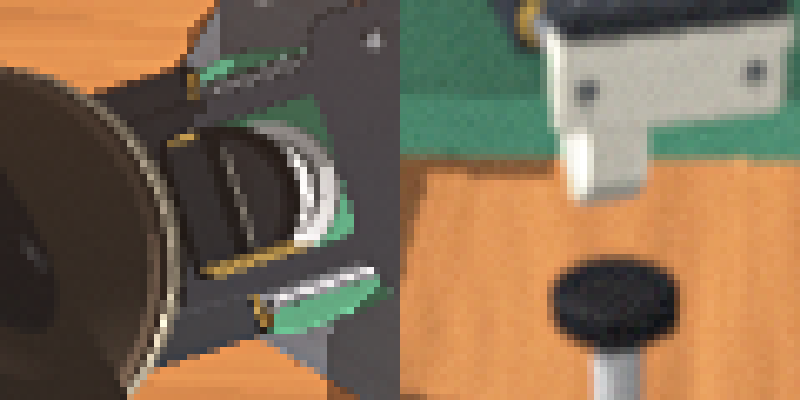

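In the side crop the fingertip is in line with the knob in x, but its end at row 120 looks higher than the reported pose implies. I'll go down gently and watch the force.

Call:
drive_tool:
  targets:
    - [0, 0, 0, 0, 0, -0.2, 0]
    - [0, 0, 0, 0, 0, -0.4, 0]
    - [0, 0, 0, 0, 0, -0.4, 0]

```text
clock: 3.75
position: [0.4653, 0.2091, 0.1985]
ee_rot: [3.102, 0.494, -0.003]
force: [0.3, 0.0, -0.8]
width: 0.002
gripper_force: 0.0
```

```bash
python3 - <<'E'
from h import *
b=cam('side')
im=cv2.resize(b['pixels'][90:150,185:245],(400,400),interpolation=0)
cv2.imwrite('pics/over4.png',im[...,::-1]); o=arm.observe();print(o['position'],o['force'])
p=b['pixels'].max(2)
print(p[100:145,216].tolist())
E
```

```text
[0.46556051 0.20933319 0.19904067] [ 0.79144818 -0.14183355 -0.10027916]
[67, 51, 41, 68, 133, 183, 191, 187, 190, 187, 188, 188, 190, 192, 186, 189, 183, 180, 183, 183, 184, 185, 186, 181, 170, 148, 157, 174, 134, 68, 41, 46, 46, 44, 46, 52, 52, 52, 37, 31, 35, 26, 70, 127, 152]
```

```bash
python3 - <<'E'
from h import *
a=cam('top')
for z in(.33,.36,.4): print(z,onz(a,110+275/2.857,160+125/2.857,z),onz(a,110+315/2.857,160+260/2.857,z))
E
```

```text
0.33 [0.51895981 0.12288026 0.33      ] [0.43876415 0.09773115 0.33      ]
0.36 [0.51829912 0.11930504 0.36      ] [0.44186737 0.09533627 0.36      ]
0.4 [0.51741819 0.11453807 0.4       ] [0.44600499 0.09214311 0.4       ]
```

View pics/over4.png

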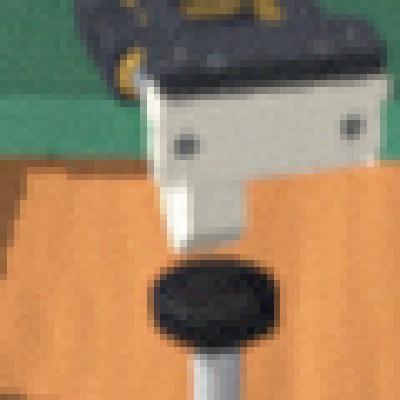

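In the side crop the fingertip ends at row 126, still above the knob, with no force. The top view shows the hand's y position is right, so the fingertip really ends about 15 mm above the reported TCP. I'll carry on down until I feel the spring.

Call:
drive_tool:
  targets:
    - [0, 0, 0, 0, 0, -0.15, 0]
    - [0, 0, 0, 0, 0, -0.3, 0]
    - [0, 0, 0, 0, 0, -0.3, 0]

```text
clock: 4.15
position: [0.4656, 0.2093, 0.1868]
ee_rot: [3.102, 0.494, -0.002]
force: [-0.0, 0.3, 0.5]
width: 0.009
gripper_force: 0.0
```

Call:
drive_tool:
  targets:
    - [0, 0, 0, 0, 0, -0.15, 0]
    - [0, 0, 0, 0, 0, -0.25, 0]
    - [0, 0, 0, 0, 0, -0.25, 0]

```text
clock: 4.45
position: [0.4663, 0.2098, 0.1777]
ee_rot: [-3.102, -0.494, -0.001]
force: [0.4, -0.5, 4.8]
width: 0.006
gripper_force: 2.5
```

Call:
drive_tool:
  targets:
    - [0, 0, 0, 0, 0, -0.15, 0]
    - [0, 0, 0, 0, 0, -0.3, 0]
    - [0, 0, 0, 0, 0, -0.45, 0]
    - [0, 0, 0, 0, 0, -0.5, 0]
    - [0, 0, 0, 0, 0, -0.5, 0]

```text
clock: 4.95
position: [0.4664, 0.2099, 0.1592]
ee_rot: [3.102, 0.494, 0.002]
force: [-4.6, -2.7, 15.2]
width: 0.005
gripper_force: 7.8
```

```bash
python3 - <<'E'
from h import *
b=cam('side')
im=cv2.resize(b['pixels'][90:230,145:285],(560,560),interpolation=2)
cv2.imwrite('pics/press.png',im[...,::-1]); o=arm.observe(); print(o['clock'],o['position'],o['force'])
E
```

```text
5.0 [0.46640086 0.20992547 0.15917125] [-4.15641239 -2.51900162 16.2454743 ]
```

View pics/press.png

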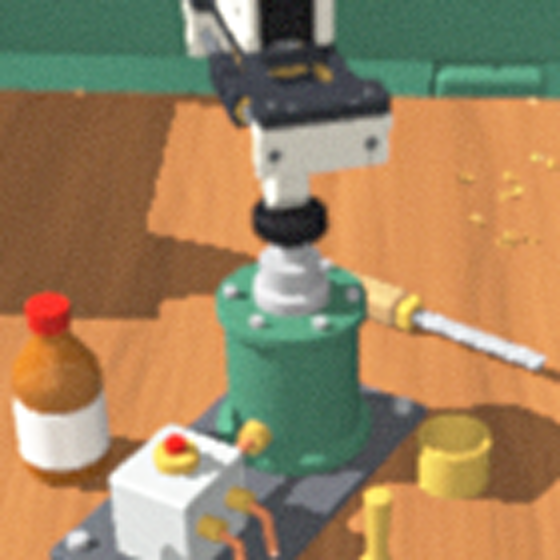

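The press is straight and central. Next I press a little further to reach the bottom stop, then let the knob up.

Call:
drive_tool:
  targets:
    - [0, 0, 0, 0, 0, -0.08, 0]
    - [0, 0, 0, 0, 0, -0.15, 0]
    - [0, 0, 0, 0, 0, -0.15, 0]

```text
clock: 5.3
position: [0.4669, 0.2101, 0.1584]
ee_rot: [3.101, 0.493, 0.008]
force: [-22.9, -14.6, 76.6]
width: 0.005
gripper_force: 38.3
```

Call:
drive_tool:
  targets:
    - [0, 0, 0, 0, 0, 0.4, 0]
    - [0, 0, 0, 0, 0, 0.8, 0]
    - [0, 0, 0, 0, 0, 1.0, 0]
    - [0, 0, 0, 0, 0, 1.0, 0]
    - [0, 0, 0, 0, 0, 1.0, 0]

```text
clock: 5.8
position: [0.4658, 0.2094, 0.1911]
ee_rot: [3.102, 0.494, -0.001]
force: [0.4, 0.1, 0.1]
width: 0.004
gripper_force: 0.0
```

Call:
drive_tool:
  targets:
    - [0, 0, 0, 0, 0, 0, 0]
    - [0, 0, 0, 0, 0, 0, 0]

```text
clock: 6.0
position: [0.4657, 0.2095, 0.191]
ee_rot: [3.102, 0.494, -0.002]
force: [0.5, 0.6, 1.1]
width: 0.008
gripper_force: 0.0
```

```bash
cat >> h.py <<'E'
def chk():
    b=cam('side');a=cam('top')
    red=lambda d:(d['pixels'][...,0]>130)&(d['pixels'][...,1]<75)&(d['pixels'][...,2]<75)
    ca,_=blob(red(a),(230,255)); cb,sb=blob(red(b)[:,172:210],(16,195)); o=arm.observe()
    print('pin',ca,cb+(172,0),sb,tri(a,ca,b,cb+(172,0))[0],'knob col',b['pixels'][120:150,219].max(1).tolist(),o['clock'],o['position'],o['force'])
    return a,b
E
python3 -c "from h import *;chk()"
```

```text
pin [230.24 255.28] [188.5 199.5] [ 15 197   4   6  24] [0.40479372 0.0935743  0.08751937] knob col [183, 184, 185, 185, 184, 184, 177, 160, 141, 109, 58, 27, 33, 29, 36, 41, 43, 41, 41, 36, 25, 41, 84, 138, 148, 138, 142, 141, 143, 142] 6.1 [0.46580834 0.20957359 0.19129157] [ 0.83637953 -0.59776193  0.34036824]
```

The bottom stop is at a reported z of about 0.158, and the pin has risen. From here I run full strokes with a lighter bottom.

Call:
drive_tool:
  targets:
    - [0, 0, 0, 0, 0, -0.3, 0]
    - [0, 0, 0, 0, 0, -0.6, 0]
    - [0, 0, 0, 0, 0, -0.8, 0]
    - [0, 0, 0, 0, 0, -0.9, 0]
    - [0, 0, 0, 0, 0, -0.9, 0]

```text
clock: 6.6
position: [0.4672, 0.2104, 0.1588]
ee_rot: [3.102, 0.494, 0.006]
force: [-9.9, -5.4, 41.7]
width: 0.005
gripper_force: 20.6
```

Call:
drive_tool:
  targets:
    - [0, 0, 0, 0, 0, 0.4, 0]
    - [0, 0, 0, 0, 0, 0.9, 0]
    - [0, 0, 0, 0, 0, 0.9, 0]
    - [0, 0, 0, 0, 0, 0.9, 0]
    - [0, 0, 0, 0, 0, 0.9, 0]

```text
clock: 7.1
position: [0.4654, 0.2092, 0.1905]
ee_rot: [3.102, 0.494, -0.003]
force: [-0.8, -0.1, 0.6]
width: 0.006
gripper_force: 0.0
```

Call:
drive_tool:
  targets:
    - [0, 0, 0, 0, 0, 0, 0]
    - [0, 0, 0, 0, 0, 0, 0]
    - [0, 0, 0, 0, 0, 0, 0]

```text
clock: 7.4
position: [0.4659, 0.2096, 0.1914]
ee_rot: [3.102, 0.494, -0.001]
force: [0.5, -0.0, 0.3]
width: 0.005
gripper_force: 0.0
```

```bash
python3 -c "from h import *;chk()"
```

```text
pin [230.13043478 255.69565217] [188.4        198.02857143] [ 14 194   5   9  35] [0.40458148 0.09360263 0.09188755] knob col [180, 186, 184, 180, 184, 187, 179, 155, 131, 97, 46, 32, 32, 34, 34, 47, 38, 39, 36, 39, 25, 39, 80, 140, 143, 143, 143, 141, 143, 142] 7.5 [0.46600317 0.20967044 0.19164432] [-0.36974873 -1.04907365  1.01637001]
```

Pin is rising; the force is fine. Two more strokes.

Call:
drive_tool:
  targets:
    - [0, 0, 0, 0, 0, -0.3, 0]
    - [0, 0, 0, 0, 0, -0.6, 0]
    - [0, 0, 0, 0, 0, -0.8, 0]
    - [0, 0, 0, 0, 0, -0.9, 0]
    - [0, 0, 0, 0, 0, -0.9, 0]

```text
clock: 8.0
position: [0.4673, 0.2105, 0.1589]
ee_rot: [3.102, 0.494, 0.007]
force: [-8.9, -6.3, 40.0]
width: 0.003
gripper_force: 19.9
```

Call:
drive_tool:
  targets:
    - [0, 0, 0, 0, 0, 0.4, 0]
    - [0, 0, 0, 0, 0, 0.9, 0]
    - [0, 0, 0, 0, 0, 0.9, 0]
    - [0, 0, 0, 0, 0, 0.9, 0]
    - [0, 0, 0, 0, 0, 0.9, 0]

```text
clock: 8.5
position: [0.4655, 0.2092, 0.1905]
ee_rot: [3.102, 0.494, -0.003]
force: [1.2, 0.2, -0.1]
width: 0.007
gripper_force: 0.0
```

Call:
drive_tool:
  targets:
    - [0, 0, 0, 0, 0, 0, 0]
    - [0, 0, 0, 0, 0, 0, 0]
    - [0, 0, 0, 0, 0, 0, 0]

```text
clock: 8.8
position: [0.4659, 0.2096, 0.1914]
ee_rot: [3.102, 0.494, -0.001]
force: [0.0, -0.1, -0.3]
width: 0.004
gripper_force: 0.0
```

Call:
drive_tool:
  targets:
    - [0, 0, 0, 0, 0, -0.3, 0]
    - [0, 0, 0, 0, 0, -0.6, 0]
    - [0, 0, 0, 0, 0, -0.8, 0]
    - [0, 0, 0, 0, 0, -0.9, 0]
    - [0, 0, 0, 0, 0, -0.9, 0]

```text
clock: 9.3
position: [0.4672, 0.2105, 0.1588]
ee_rot: [3.102, 0.494, 0.006]
force: [-9.0, -6.5, 40.5]
width: 0.007
gripper_force: 20.3
```

Call:
drive_tool:
  targets:
    - [0, 0, 0, 0, 0, 0.4, 0]
    - [0, 0, 0, 0, 0, 0.9, 0]
    - [0, 0, 0, 0, 0, 0.9, 0]
    - [0, 0, 0, 0, 0, 0.9, 0]
    - [0, 0, 0, 0, 0, 0.9, 0]

```text
clock: 9.8
position: [0.4654, 0.2092, 0.1905]
ee_rot: [3.102, 0.494, -0.003]
force: [-0.1, 0.2, 0.1]
width: 0.006
gripper_force: 0.0
```

Call:
drive_tool:
  targets:
    - [0, 0, 0, 0, 0, 0, 0]
    - [0, 0, 0, 0, 0, 0, 0]
    - [0, 0, 0, 0, 0, 0, 0]

```text
clock: 10.1
position: [0.4659, 0.2096, 0.1914]
ee_rot: [3.102, 0.494, -0.001]
force: [-0.6, -0.1, -0.3]
width: 0.004
gripper_force: 0.0
```

```bash
python3 -c "from h import *;chk()"
```

```text
pin [229.81818182 256.18181818] [188.02631579 194.89473684] [ 14 191   5   9  38] [0.40438831 0.0938193  0.10094465] knob col [178, 181, 184, 189, 183, 189, 177, 152, 140, 117, 61, 31, 23, 36, 32, 48, 43, 42, 45, 33, 33, 26, 31, 82, 139, 143, 143, 141, 143, 144] 10.2 [0.46599657 0.20966904 0.19164248] [0.14651705 1.06531726 0.01505987]
```

Two more strokes to make sure that the stop is reached.

Call:
drive_tool:
  targets:
    - [0, 0, 0, 0, 0, -0.3, 0]
    - [0, 0, 0, 0, 0, -0.6, 0]
    - [0, 0, 0, 0, 0, -0.8, 0]
    - [0, 0, 0, 0, 0, -0.9, 0]
    - [0, 0, 0, 0, 0, -0.9, 0]

```text
clock: 10.7
position: [0.4673, 0.2105, 0.1588]
ee_rot: [3.102, 0.494, 0.006]
force: [-9.7, -6.3, 41.4]
width: 0.005
gripper_force: 20.2
```

Call:
drive_tool:
  targets:
    - [0, 0, 0, 0, 0, 0.4, 0]
    - [0, 0, 0, 0, 0, 0.9, 0]
    - [0, 0, 0, 0, 0, 0.9, 0]
    - [0, 0, 0, 0, 0, 0.9, 0]
    - [0, 0, 0, 0, 0, 0.9, 0]

```text
clock: 11.2
position: [0.4655, 0.2092, 0.1905]
ee_rot: [3.102, 0.494, -0.003]
force: [0.5, -0.5, 0.8]
width: 0.01
gripper_force: 0.0
```

Call:
drive_tool:
  targets:
    - [0, 0, 0, 0, 0, 0, 0]
    - [0, 0, 0, 0, 0, 0, 0]
    - [0, 0, 0, 0, 0, 0, 0]

```text
clock: 11.5
position: [0.4659, 0.2096, 0.1914]
ee_rot: [3.102, 0.494, -0.001]
force: [0.7, 0.2, -0.6]
width: 0.005
gripper_force: 0.0
```

```bash
python3 -c "from h import *;chk()"
```

```text
pin [229.81818182 256.18181818] [188.02631579 194.89473684] [ 14 191   5   9  38] [0.40438831 0.0938193  0.10094465] knob col [183, 183, 183, 181, 184, 182, 176, 154, 140, 117, 60, 30, 30, 25, 38, 37, 45, 45, 38, 27, 27, 29, 37, 84, 135, 151, 142, 136, 141, 143] 11.6 [0.46602372 0.20964424 0.19164826] [ 0.24251397 -1.21132958 -0.64723702]
```

Call:
drive_tool:
  targets:
    - [0, 0, 0, 0, 0, -0.3, 0]
    - [0, 0, 0, 0, 0, -0.6, 0]
    - [0, 0, 0, 0, 0, -0.8, 0]
    - [0, 0, 0, 0, 0, -0.9, 0]
    - [0, 0, 0, 0, 0, -0.9, 0]

```text
clock: 12.1
position: [0.4673, 0.2105, 0.1588]
ee_rot: [3.102, 0.494, 0.006]
force: [-8.5, -5.7, 40.7]
width: 0.009
gripper_force: 20.2
```

Call:
drive_tool:
  targets:
    - [0, 0, 0, 0, 0, 0.4, 0]
    - [0, 0, 0, 0, 0, 0.9, 0]
    - [0, 0, 0, 0, 0, 0.9, 0]
    - [0, 0, 0, 0, 0, 0.9, 0]
    - [0, 0, 0, 0, 0, 0.9, 0]

```text
clock: 12.6
position: [0.4654, 0.2092, 0.1905]
ee_rot: [3.102, 0.494, -0.003]
force: [0.4, 0.1, 0.0]
width: 0.008
gripper_force: 0.0
```

Call:
drive_tool:
  targets:
    - [0, 0, 0, 0, 0, 0, 0]
    - [0, 0, 0, 0, 0, 0.5, 0]
    - [0, 0, 0, 0, 0, 1.2, 0]
    - [0, 0, 0, 0, 0, 1.8, 0]
    - [0, 0, 0, 0, 0, 1.8, 0]

```text
clock: 13.1
position: [0.4673, 0.2107, 0.2663]
ee_rot: [-3.101, -0.494, -0.006]
force: [0.3, 0.3, 0.0]
width: 0.005
gripper_force: 0.0
```

```bash
python3 - <<'E'
from h import *
a,b=chk()
im=cv2.resize(b['pixels'][90:230,145:285],(560,560),interpolation=2)
cv2.imwrite('pics/fin.png',im[...,::-1])
E
```

```text
pin [229.81818182 256.18181818] [188.02631579 194.89473684] [ 14 191   5   9  38] [0.40438831 0.0938193  0.10094465] knob col [227, 224, 225, 224, 225, 226, 225, 227, 220, 168, 78, 39, 40, 45, 47, 39, 46, 37, 42, 38, 30, 27, 37, 78, 137, 140, 141, 135, 143, 139] 13.2 [0.46605118 0.20960916 0.263424  ] [-0.47483414  0.03282109 -0.73059066]
```

View pics/fin.png

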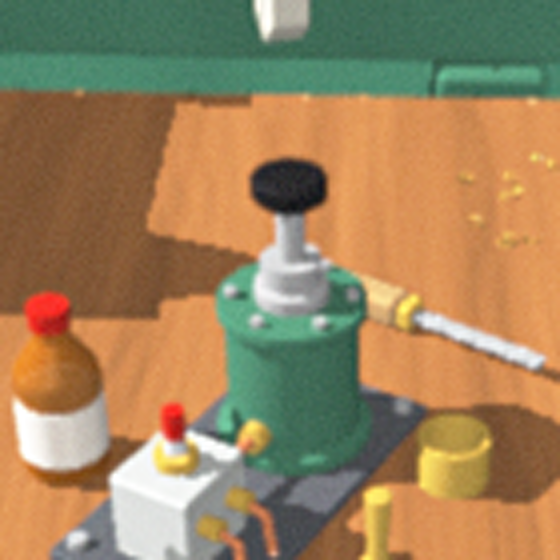

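The pin now stands out at crop (172,420), with the white foot showing at (174,447). It did not move over the last two strokes, so it is at its stop. The knob is up, the loose things have not moved and the hand is clear.

Call:
drive_tool:
  targets:
    - [0, 0, 0, 0, 0, 0, 0]
    - [0, 0, 0, 0, 0, 0, 0]
    - [0, 0, 0, 0, 0, 0, 0]

```text
clock: 13.5
position: [0.4657, 0.2095, 0.2631]
ee_rot: [3.102, 0.494, -0.002]
force: [-0.4, 0.3, 0.4]
width: 0.009
gripper_force: 0.0
```

```bash
python3 -c "from cell import arm;print(arm.sign_off())"
```

```text
the job is handed in; nothing more can be done
None
```

The oil line is charged and the job is handed in at 13.5 s: after six full strokes the red pin is at its stop with the white showing, the knob is back up, the hand is clear, and the loose items I could see had not moved.

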